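Point out the brass nut in the parts case

ROBOT

A 6-joint arm with a two-finger parallel gripper is mounted at the origin on the work surface. World frame = base frame: x ahead of the robot, y to its left, z up, the work surface at z = 0. Lengths are in mm, angles in degrees, forces in N, time in s.
With the tool pointing down it reaches from about 300 to 850 mm from the base axis. Payload 4.2 kg.
Tool frame: the origin (TCP) lies between the finger pads, 19 mm behind the fingertips; this is the grasp point; z points along the fingers, y is the line along which they close (so a half turn about z gives the same grasp; the last joint's range is limited). The gripper opens to 91 mm and grips with 3 to 60 N. Pads are 32 mm wide; open, the fingers measure 118 mm over their backs; the gripper's body (76 mm by 178 mm) begins 60 mm behind the grasp point.
Start: joints at [-66.52, 18.312, 89.639, -0, 72.044, -1.146], TCP at [239.601, -522.717, 232.776] pointing down, gripper open.
Joint ranges: [-177.97, 177.97], [-48.28, 115.42], [12.27, 149.76], [-77.06, 257.06], [2.81, 150.46], [-146.56, 146.56]. Speed limits (degrees/s): [147.25, 147.25, 180, 180, 180, 180].

INTERFACE

Orientations are given as [roll, pitch, yaw] about the fixed x, y, z axes, in that order (R = Rz(yaw) Ry(pitch) Rx(roll)).
In Python, from workcell import env, grab_frame gives the robot as it stands. The module is installed in compiled form; this text tells all that it offers.
- The arm moves only by the tool move_arm, never from a script. Its argument "plan" is a list of rows, each an object of numbers: "tx", "ty", "tz": the shift along the tool's x, y, z in cm; "wx", "wy", "wz": the turn, a rotation vector about the tool's x, y, z in rad. In form: [{"tx": .., "ty": .., "tz": .., "wx": .., "wy": .., "wz": ..}, ...]. A call has 1 to 12 rows; each row shifts and turns the commanded pose from where the row before left it, along the tool's axes as they then stand; what a row does not reach is not made up. A row lasts 1/12 s, in which the tool goes at most 41.7 mm and 7.16 degrees, less where a joint would pass 70% of its speed; a pose out of reach is approached as far as the arm can. A call is refused whole if a number of a shift passes 4.17 or a number of a turn 0.125, either way. A call with a gripper value outside its range is refused whole. "gripper" is the finger opening in cm, from 0 to 9.12, set as the call begins (left out, the last holds). The fingers move at their own pace and stop on an object; "force" is the grip in N (left out, the last holds). Time passes only in rows, so rows that do not move let the fingers close. It gives the time, the measured TCP pose, the force, the opening and the grip force at its end, in the units of the state.
- env.state(): the state, without advancing time (a new reading comes with each control period).
- grab_frame(name): name is "scene" or "top"; returns a dict with "color" (400x640x3 uint8, red, green, blue), "vfov" (degrees; the focal length in pixels is half the picture's height over the tangent of half this angle, whatever the lens; pixels are square), "cx", "cy" (the principal point, pixels), "view" (4x4, takes a point from world to camera coordinates). Camera axes: x right, y up, looking along -z (the intrinsics and any distortion apply to the point x, -y, -z); pixel columns grow to the right and rows downward; lengths in mm; the calibration is good to about 2 mm. A picture is of the moment at which its call begins. There is no depth.
- env.job_done(): hands the job in; it is judged then, once.
The state is a dict: "time_s": time; "qpos": joint angles; "qvel": joint speeds; "effort": joint torques, N m; "ee_pos": TCP position; "ee_rot": TCP orientation; "force": force on the tool from outside, world axes, zero at the start; "torque": the same for the moment, N m; "gripper_width": finger opening in mm; "gripper_force": force on a finger pad.
Only numpy, scipy, OpenCV 4.12 (cv2) and the standard library are available. Lean on these libraries where they do the work, as an engineer would, in place of code of your own. Each camera call takes 0.05 s, during which the arm holds its last target. There are 200 camera calls.

TASK

Show the apprentice which piece to use: with the fingertips push the half-open clear lid of the blue parts case back past upright, so that it stays open leaning away from you, then point straight down at the brass hexagon nut, fingertips a centimetre or two above its middle, and stay there for three seconds. Touch and shift nothing that lies in the case, and do not hover low over any other piece in it; then take the hand at least 20 cm away from the nut so that the apprentice can reach in. Leave the other things on the bench where they are.

Things in the scene. Friction and masses are not known exactly. Their poses are not given: they have to be found in the camera images.
- case: the parts case: blue open plastic tray fixed to the bench, 200 mm along x, 280 along y, 50 high, walls 4, inner floor 4 above the bench; two rows (along x) of three compartments about 94 x 89 mm, dividers as high as the rim. Origin: centre of its underside; x points away from the robot, give or take 0.3 rad. A black handle stands out 33 mm from the front wall, 22 mm up
- case_lid (a joint): clear lid with blue rim, 200 x 280 x 8 mm, hinged on the case's far top edge (along case y at x = +100, z = 50 mm). Rad: 0 shut, 1.57 upright, 2.1 leaning away on its stop; starts half open, 0.6 to 1.0. Stiff hinge: it stays where it is left; 1 to 4 N at the free edge moves it. Two black latches, 6 mm proud, stand on the free edge 95 mm either side of its middle
- lid_edge (a point): middle of the lid's free edge (the edge nearest the robot), 200 mm from the hinge line, half-way through the lid's thickness
- brass_nut: the brass hexagon nut: brass coloured, 36 mm across flats, 22 mm high, 21 mm bore, lying flat and loose in one of the compartments. Origin: centre of its underside, z up
- steel_nut: steel hexagon nut, the same shape and size as the brass one, silver grey, loose in another compartment. Origin: centre of its underside
- star_knob: black five-lobed star knob, 45 mm across, 28 mm high, loose in a compartment. Origin: centre of its underside
- shaft_collar: aluminium shaft collar, a ring 42 mm across and 16 mm high, loose in a compartment. Origin: centre of its underside
- red_cap: red plastic end cap, 36 mm across, 26 mm high, loose in a compartment. Origin: centre of its underside
- nylon_wheel: white nylon wheel lying flat, 42 mm across, 22 mm high, loose in a compartment. Origin: centre of its underside
- spray_can: green spray can with green cap, 65 mm across, 198 mm high, standing loose on the bench to the left of the case. Origin: centre of its underside
- twine_spool: white spool of twine, 80 mm across, 75 mm high, standing loose on the bench to the right of the case. Origin: centre of its underside
- screwdriver: red-handled screwdriver, 200 mm long, lying loose on the bench to the right of the case, along its own x. Origin: under its middle
Things that resemble listed ones, but are neither listed nor needed, are in the scene too. Leave any purple look-alike of the nylon_wheel alone.

How it is judged:
By the outcome, as a careful person would: the job done as asked, in the order asked, and still so for the second after the job is handed in, with the robot touching nothing.
It also fails if it takes over 54 s, if anything falls off the work surface, if the arm or the gripper's body presses on something with over 40 N, if the wrist force passes 120 N, or if a joint passes its speed limit or range.

## Working session

There is one attempt and no reset: what is moved stays moved. The work goes in short steps, Python scripts to look and compute and a tool call to move; the robot and the scene stay as the last step left them, time stands still between calls to the robot, and variables do not carry over. Pictures are saved under pics/ and viewed, at most 10 in all, crops included, and the job is handed in when it is done.

Besides the shell and the picture viewer there is one more tool, called after "Emit:" as name(argument=value, ...) on one line, values as JSON. move_arm: Moves the arm, as the interface text tells. Its arguments: {"type":"object","properties":{"plan":{"type":"array","items":{"type":"object","properties":{"tx":{"type":"number"},"ty":{"type":"number"},"tz":{"type":"number"},"wx":{"type":"number"},"wy":{"type":"number"},"wz":{"type":"number"}}}},"gripper":{"type":"number"},"force":{"type":"number"}},"required":["plan"]}

```bash
mkdir -p pics; python3 - <<'E'
from workcell import env, grab_frame
import cv2,pickle
print(env.state())
for n in("scene","top"):
    f=grab_frame(n);cv2.imwrite(f"pics/{n}0.png",f["color"][:,:,::-1]);pickle.dump(f,open(n+".pkl","wb"))
    print(n,f["vfov"],f["cx"],f["cy"],f["view"].round(3).tolist(),[k for k in f])
E
```

```text
{'time_s': 0.0, 'qpos': array([-6.65196571e+01,  1.83505716e+01,  8.97057664e+01, -3.93418040e-05,
        7.20421420e+01, -1.14594355e+00]), 'qvel': array([ 0.04329414,  0.01159685, -0.02653647,  0.02835686,  0.00035204,
       -0.0626443 ]), 'effort': array([-1.24032511e-03, -4.12466669e+01, -2.31976980e+01,  7.26451795e-02,
        4.57495172e-02, -1.57747077e-04]), 'ee_pos': array([ 239.41820494, -522.27873384,  231.93529358]), 'ee_rot': array([-1.79901539e+02, -1.93211859e-03,  2.46262969e+01]), 'force': array([-0.57835935, -0.02742879,  0.2155651 ]), 'torque': array([ 0.01680235, -0.0117706 , -0.01555432]), 'gripper_force': 0.0, 'gripper_width': 91.47681931108752}
scene 46.09057409147161 320.1332543566072 197.18683086685726 [[0.622, 0.783, 0.005, -322.679], [-0.5, 0.392, 0.772, 185.217], [0.602, -0.483, 0.636, -1570.34], [0.0, 0.0, 0.0, 1.0]] ['color', 'vfov', 'cx', 'cy', 'view']
top 42.00364364028812 317.67303829557625 203.49649773685587 [[0.006, -1.0, -0.014, 10.649], [0.98, 0.003, 0.198, -521.368], [-0.198, -0.015, 0.98, -1422.219], [0.0, 0.0, 0.0, 1.0]] ['color', 'vfov', 'cx', 'cy', 'view']
```

View pics/scene0.png

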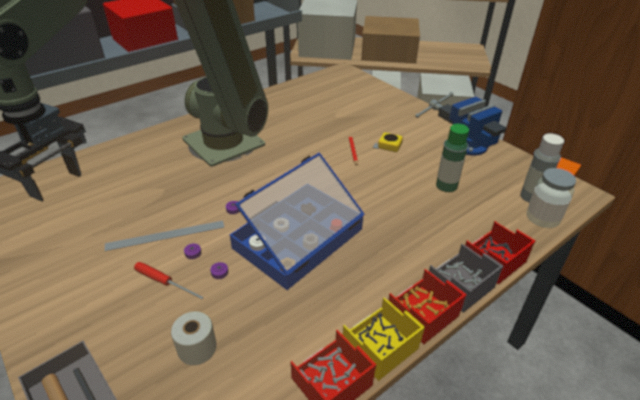

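View pics/top0.png

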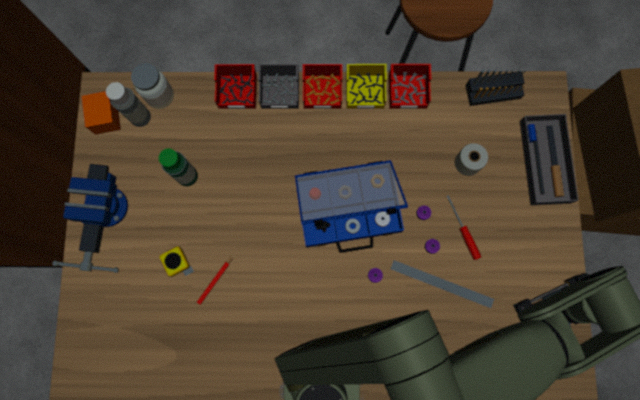

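The scene view shows the half-open case near (300,225), purple discs to its left and the spool at (193,338). In the top view the case is at (350,205), with front row knob (322,225), ring (352,226) and white wheel (382,218). Under the lid are red (315,193), a ring (345,191) and a brassish ring (377,181).

```bash
python3 - <<'E'
import cv2
t=cv2.imread("pics/top0.png")[150:260,285:415]
s=cv2.imread("pics/scene0.png")[145:295,220:370]
cv2.imwrite("pics/tc.png",cv2.resize(t,None,fx=6,fy=5.4545*1.0,interpolation=cv2.INTER_CUBIC) if 0 else cv2.resize(t,(650,550),interpolation=cv2.INTER_CUBIC))
cv2.imwrite("pics/sc.png",cv2.resize(s,(600,600),interpolation=cv2.INTER_CUBIC))
E
```

```text
(no output)
```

View pics/tc.png

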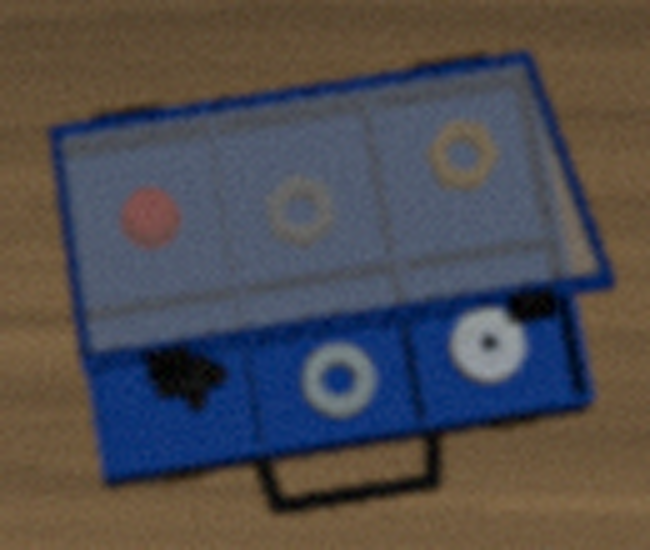

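View pics/sc.png

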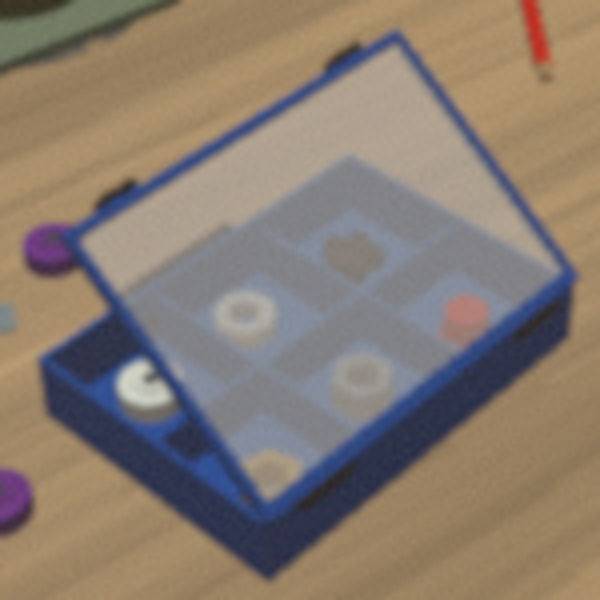

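The brass-coloured nut is the far-right compartment's ring: top crop (462,155) and scene crop (272,470). Candidates it could be mistaken for, in top pixels:
- steel nut, far middle (345,192)
- shaft collar, front middle (353,226)
- wheel (383,219)
- brass nut (377,181), chosen

Next I fit the case pose and lid angle.

```bash
cat > h.py <<'E'
import numpy as np, pickle
from scipy.optimize import least_squares
F={n:pickle.load(open(n+".pkl","rb")) for n in("scene","top")}
def proj(f,P):
    P=np.atleast_2d(P);c=P@f["view"][:3,:3].T+f["view"][:3,3]
    k=200/np.tan(np.radians(f["vfov"]/2))
    return np.c_[f["cx"]+k*c[:,0]/-c[:,2], f["cy"]-k*c[:,1]/-c[:,2]]
def atz(f,u,v,z):
    k=200/np.tan(np.radians(f["vfov"]/2))
    R=f["view"][:3,:3];C=-R.T@f["view"][:3,3]
    d=R.T@np.array([(u-f["cx"])/k,-(v-f["cy"])/k,-1]);return C+d*(z-C[2])/d[2]
def world(p,L):
    x,y,a=p[:3];c,s=np.cos(a),np.sin(a);L=np.atleast_2d(L)
    return L@np.array([[c,s,0],[-s,c,0],[0,0,1]])+[x,y,0]
def lid(q,r,y,n=4):  # r from hinge, n offset normal (out)
    return [100-r*np.cos(q)+n*np.sin(q),y,50+r*np.sin(q)+n*np.cos(q)]
E
python3 - <<'E'
from h import *
T=lambda u,v:(285+u/5-.4,150+v/5-.4)
S=lambda u,v:(220+u/4-.4,145+v/4-.4)
def pts(p):
    q=p[3]
    return {"top":[(T(107,482),[-100,140,0]),(T(590,402),[-100,-140,0]),(T(52,130),lid(q,0,140)),(T(530,53),lid(q,0,-140)),(T(612,286),lid(q,200,-140)),(T(88,357),lid(q,200,140))],
    "scene":[(S(395,36),lid(q,200,140)),(S(70,238),lid(q,200,-140)),(S(575,275),lid(q,0,140)),(S(265,517),lid(q,0,-140)),(S(268,578),[100,-140,0]),(S(570,337),[100,140,0]),(S(48,410),[-100,-140,0]),(S(42,358),[-100,-140,50])]}
def res(p):
    return np.concatenate([(proj(F[n],world(p,[l for _,l in v]))-[m for m,_ in v]).ravel() for n,v in pts(p).items()])
r=least_squares(res,[500,-90,.1,.8],x_scale=[10,10,.1,.1],loss="soft_l1")
p=r.x;print(p,res(p).reshape(-1,2).round(1).tolist());np.save("p.npy",p)
c,s=np.cos(p[2]),np.sin(p[2])
for n,uv in(("top",T(462,155)),("scene",S(272,468))):
    w=atz(F[n],*uv,26);d=w-[p[0],p[1],0];print(n,w,"local",c*d[0]+s*d[1],-s*d[0]+c*d[1])
print("edge",world(p,lid(p[3],200,0)))
for nm,uv in (("wheel",T(488,345)),("steel",T(300,210))):
    print(nm,atz(F["top"],*uv,26))
for nm,uv,z in(("can",(173,160),198),("spool",(473,158),75)):print(nm,atz(F["top"],*uv,z))
E
```

```text
[ 5.24286576e+02 -7.58176606e+01  1.60880670e-01  6.39635118e-01] [[0.1, 1.2], [-0.9, 2.1], [-0.2, -0.2], [0.7, 0.2], [1.3, -0.1], [-0.9, 2.4], [0.4, -1.5], [-2.3, -0.7], [1.2, 1.0], [1.2, 1.7], [0.7, 1.3], [0.4, 0.2], [0.0, 1.1], [-0.8, -0.1]]
top [ 594.87965488 -158.49522542   26.        ] local 56.43756387588747 -92.91804935812554
scene [ 592.97479607 -158.46721663   26.        ] local 54.56178995132293 -92.58526755489322
edge [[466.96141234 -85.12057132 172.5898007 ]]
wheel [ 483.07063361 -171.4694839    26.        ]
steel [561.91789177 -64.37733195  26.        ]
can [606.10143672 387.32923919 198.        ]
spool [ 649.00771984 -425.20303177   75.        ]
```

Emit:
move_arm(plan=[{"wz":0.09},{"wz":0.09},{"wz":0.09,"ty":-1.5},{"tx":1,"ty":-3},{"tx":1,"ty":-3},{"tx":1,"ty":-3},{"tx":1,"ty":-3},{"tx":1,"ty":-3},{"tx":1,"ty":-3},{"tx":1,"ty":-3},{"tx":1,"ty":-3},{"tx":1,"ty":-3}], gripper=0, force=20)

```text
schema error: expected keys tx, ty, tz, wx, wy, wz
```

Emit:
move_arm(plan=[{"tx":0,"ty":0,"tz":0,"wx":0,"wy":0,"wz":0.09},{"tx":0,"ty":0,"tz":0,"wx":0,"wy":0,"wz":0.09},{"tx":0,"ty":-1.5,"tz":0,"wx":0,"wy":0,"wz":0.09},{"tx":1,"ty":-3,"tz":0,"wx":0,"wy":0,"wz":0},{"tx":1,"ty":-3,"tz":0,"wx":0,"wy":0,"wz":0},{"tx":1,"ty":-3,"tz":0,"wx":0,"wy":0,"wz":0},{"tx":1,"ty":-3,"tz":0,"wx":0,"wy":0,"wz":0},{"tx":1,"ty":-3,"tz":0,"wx":0,"wy":0,"wz":0},{"tx":1,"ty":-3,"tz":0,"wx":0,"wy":0,"wz":0},{"tx":1,"ty":-3,"tz":0,"wx":0,"wy":0,"wz":0},{"tx":1,"ty":-3,"tz":0,"wx":0,"wy":0,"wz":0},{"tx":1,"ty":-3,"tz":0,"wx":0,"wy":0,"wz":0}], gripper=0, force=20)

```text
time_s: 1.1
ee_pos: [281.4, -225.7, 232.5]
ee_rot: [-180.0, 0.0, 9.1]
force: [0.8, -0.2, 0.7]
gripper_width: 14.1
gripper_force: 0.0
```

Emit:
move_arm(plan=[{"tx":0.5,"ty":-1,"tz":0.5,"wx":0,"wy":0,"wz":0},{"tx":1.3,"ty":-1,"tz":1,"wx":0,"wy":0,"wz":0},{"tx":1.3,"ty":-1,"tz":1,"wx":0,"wy":0,"wz":0},{"tx":1.3,"ty":-1,"tz":1,"wx":0,"wy":0,"wz":0},{"tx":1.5,"ty":-1,"tz":1,"wx":0,"wy":0,"wz":0},{"tx":1.5,"ty":-1,"tz":1,"wx":0,"wy":0,"wz":0},{"tx":1.5,"ty":-1,"tz":0.5,"wx":0,"wy":0,"wz":0},{"tx":1.5,"ty":-1,"tz":0.5,"wx":0,"wy":0,"wz":0},{"tx":1.5,"ty":-1,"tz":0.5,"wx":0,"wy":0,"wz":0},{"tx":1.5,"ty":-1,"tz":0.5,"wx":0,"wy":0,"wz":0},{"tx":1,"ty":-0.5,"tz":0,"wx":0,"wy":0,"wz":0},{"tx":0.5,"ty":0,"tz":0,"wx":0,"wy":0,"wz":0}])

```text
time_s: 2.1
ee_pos: [412.8, -99.1, 157.5]
ee_rot: [-180.0, 0.0, 9.3]
force: [0.4, -0.2, 0.3]
gripper_width: 0.4
gripper_force: 0.0
```

```bash
cat > look.py <<'E'
import sys,cv2
from workcell import env,grab_frame
from h import *
n=sys.argv[1]
a=cv2.resize(grab_frame("top")["color"][120:290,270:440,::-1],(400,400),interpolation=cv2.INTER_CUBIC)
b=cv2.resize(grab_frame("scene")["color"][105:305,190:390,::-1],(400,400),interpolation=cv2.INTER_CUBIC)
cv2.imwrite(f"pics/{n}.png",np.hstack([a,b]))
s=env.state();p=np.load("p.npy");d=s["ee_pos"]-[p[0],p[1],0];c,q=np.cos(p[2]),np.sin(p[2])
print(s["time_s"],"local",c*d[0]+q*d[1],-q*d[0]+c*d[1],d[2],s["force"],s["gripper_width"])
E
python3 look.py a1
```

```text
2.2 local -113.9145776126257 -6.09898787829561 157.87211830820723 [-0.51908327 -1.03960477 -0.1218817 ] 0.6639681583310938
```

View pics/a1.png

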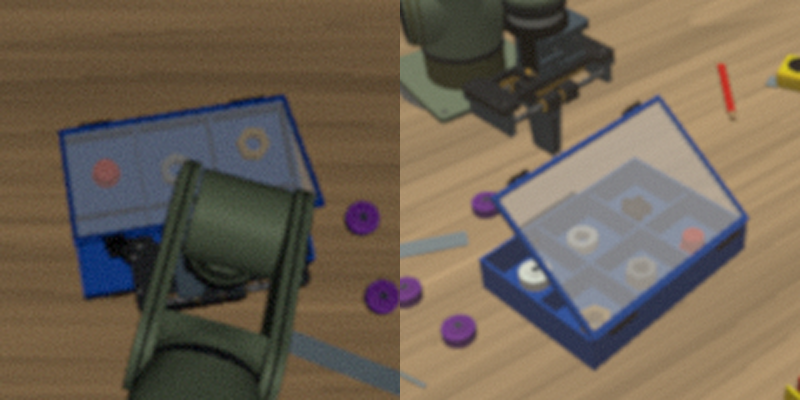

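The tip is at scene-composite (545,150), just in front of the free edge and below its height, with the lid still in place. I'll push along the arc.

Emit:
move_arm(plan=[{"tx":1.2,"ty":-0.3,"tz":0,"wx":0,"wy":0,"wz":0},{"tx":1.2,"ty":-0.3,"tz":0,"wx":0,"wy":0,"wz":0},{"tx":1.0,"ty":0,"tz":0,"wx":0,"wy":0,"wz":0},{"tx":0.9,"ty":0,"tz":-0.6,"wx":0,"wy":0,"wz":0},{"tx":0.9,"ty":0,"tz":-0.8,"wx":0,"wy":0,"wz":0},{"tx":0.9,"ty":0,"tz":-0.8,"wx":0,"wy":0,"wz":0},{"tx":0.9,"ty":0,"tz":-0.8,"wx":0,"wy":0,"wz":0},{"tx":0.9,"ty":0,"tz":-0.7,"wx":0,"wy":0,"wz":0},{"tx":0.9,"ty":0,"tz":-0.6,"wx":0,"wy":0,"wz":0},{"tx":0.9,"ty":0,"tz":-0.5,"wx":0,"wy":0,"wz":0},{"tx":0.9,"ty":0,"tz":-0.5,"wx":0,"wy":0,"wz":0},{"tx":0.9,"ty":0,"tz":-0.5,"wx":0,"wy":0,"wz":0}])

```text
time_s: 3.2
ee_pos: [525.1, -75.7, 216.1]
ee_rot: [180.0, 0.1, 9.1]
force: [-0.7, 0.3, -1.4]
gripper_width: 0.3
gripper_force: 0.7
```

```bash
python3 look.py a2
```

```text
3.3 local 2.385351185096547 -0.22240544864252515 216.34428297148696 [-0.61837744 -0.55269257  0.59328975] 0.38957578300018997
```

View pics/a2.png

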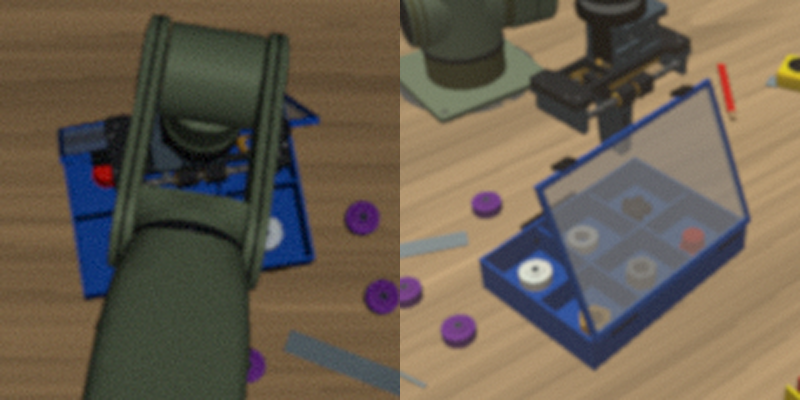

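The lid is rising with the finger (about 1.15 rad) and nothing in the case has moved. I continue past upright.

Emit:
move_arm(plan=[{"tx":0.8,"ty":0,"tz":-0.3,"wx":0,"wy":0,"wz":0},{"tx":0.9,"ty":0,"tz":-0.3,"wx":0,"wy":0,"wz":0},{"tx":0.9,"ty":0,"tz":-0.2,"wx":0,"wy":0,"wz":0},{"tx":0.9,"ty":0,"tz":0,"wx":0,"wy":0,"wz":0},{"tx":0.9,"ty":0,"tz":0,"wx":0,"wy":0,"wz":0},{"tx":0.9,"ty":0,"tz":0,"wx":0,"wy":0,"wz":0},{"tx":0.9,"ty":0,"tz":0,"wx":0,"wy":0,"wz":0},{"tx":0.9,"ty":0,"tz":0,"wx":0,"wy":0,"wz":0},{"tx":0.9,"ty":0,"tz":0.2,"wx":0,"wy":0,"wz":0},{"tx":0.9,"ty":0,"tz":0.2,"wx":0,"wy":0,"wz":0},{"tx":0.9,"ty":0,"tz":0.2,"wx":0,"wy":0,"wz":0},{"tx":0.9,"ty":0,"tz":0.2,"wx":0,"wy":0,"wz":0}])

```text
time_s: 4.3
ee_pos: [631.2, -58.5, 215.4]
ee_rot: [-180.0, 0.0, 9.2]
force: [-1.6, 0.3, 0.7]
gripper_width: 0.1
gripper_force: 0.8
```

Emit:
move_arm(plan=[{"tx":0.7,"ty":0,"tz":0.2,"wx":0,"wy":0,"wz":0},{"tx":0.7,"ty":0,"tz":0.2,"wx":0,"wy":0,"wz":0},{"tx":0.6,"ty":0,"tz":0.2,"wx":0,"wy":0,"wz":0},{"tx":0.6,"ty":0,"tz":0,"wx":0,"wy":0,"wz":0},{"tx":0.6,"ty":0,"tz":0,"wx":0,"wy":0,"wz":0},{"tx":0.5,"ty":0,"tz":0,"wx":0,"wy":0,"wz":0},{"tx":0.4,"ty":0,"tz":0,"wx":0,"wy":0,"wz":0},{"tx":0.3,"ty":0,"tz":0,"wx":0,"wy":0,"wz":0}])

```text
time_s: 4.97
ee_pos: [674.2, -51.6, 209.7]
ee_rot: [180.0, 0.0, 9.2]
force: [-0.9, 0.2, -0.9]
gripper_width: 0.6
gripper_force: 0.6
```

```bash
python3 look.py a3
```

```text
5.0667 local 152.16910081866766 -0.15818753685667986 209.74995913173586 [-0.00298763  0.0987788   0.11621898] 0.46589930942108193
```

View pics/a3.png

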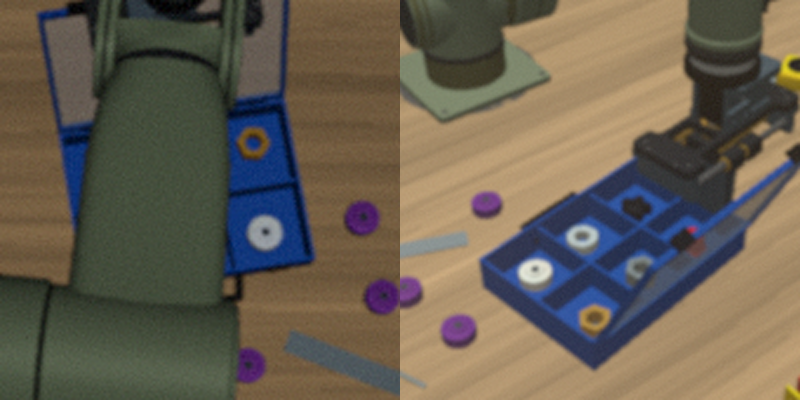

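The lid is past upright and leaning away, and the brass nut is clear at top-composite (253,143) and scene-composite (594,318). I'll nudge it toward the stop and refine the nut position.

Emit:
move_arm(plan=[{"tx":0.3,"ty":0,"tz":0,"wx":0,"wy":0,"wz":0},{"tx":0.3,"ty":0,"tz":0,"wx":0,"wy":0,"wz":0},{"tx":0.2,"ty":0,"tz":0,"wx":0,"wy":0,"wz":0},{"tx":0.2,"ty":0,"tz":0,"wx":0,"wy":0,"wz":0}])

```text
time_s: 5.4
ee_pos: [683.8, -50.1, 209.8]
ee_rot: [180.0, 0.0, 9.2]
force: [-1.9, 0.1, -1.2]
gripper_width: 0.7
gripper_force: 0.5
```

```bash
python3 - <<'E'
from h import *
from workcell import env,grab_frame
import cv2
p=np.load("p.npy");c,s=np.cos(p[2]),np.sin(p[2])
for n,w0 in(("top",(365,168,25)),("scene",(274,252,25))):
    f=grab_frame(n);u,v,k=w0
    hsv=cv2.cvtColor(f["color"][v:v+k,u:u+k],cv2.COLOR_RGB2HSV).astype(int)
    m=(hsv[...,0]>8)&(hsv[...,0]<35)&(hsv[...,1]>90)&(hsv[...,2]>70)
    ys,xs=np.nonzero(m);e=[(xs.min()+xs.max())/2+u,(ys.min()+ys.max())/2+v]
    w=atz(f,*e,26 if n=="top" else 17);d=w-[p[0],p[1],0]
    print(n,m.sum(),xs.min(),xs.max(),ys.min(),ys.max(),w,"local",c*d[0]+s*d[1],-s*d[0]+c*d[1])
print(env.state()["force"],env.state()["ee_pos"])
E
```

```text
top 83 6 18 7 18 [ 595.17839441 -158.50022545   26.        ] local 56.73164472051491 -92.97083917151755
scene 151 7 20 6 20 [ 594.77358611 -160.46624437   17.        ] local 56.01713208922988 -94.84662483954263
[-0.55742831  0.39667278  0.3020213 ] [684.10606518 -50.01704035 209.74798479]
```

Emit:
move_arm(plan=[{"tx":-0.8,"ty":0,"tz":0,"wx":0,"wy":0,"wz":0},{"tx":-1.2,"ty":0,"tz":0,"wx":0,"wy":0,"wz":0},{"tx":-1.5,"ty":0.5,"tz":0,"wx":0,"wy":0,"wz":0},{"tx":-1.5,"ty":1,"tz":0,"wx":0,"wy":0,"wz":0},{"tx":-1.5,"ty":1.3,"tz":0,"wx":0,"wy":0,"wz":0},{"tx":-1.5,"ty":1.5,"tz":0,"wx":0,"wy":0,"wz":0},{"tx":-1.5,"ty":1.5,"tz":0,"wx":0,"wy":0,"wz":0},{"tx":-1,"ty":1.5,"tz":0,"wx":0,"wy":0,"wz":0},{"tx":0,"ty":1,"tz":0,"wx":0,"wy":0,"wz":0},{"tx":0,"ty":1,"tz":0,"wx":0,"wy":0,"wz":0},{"tx":0,"ty":0,"tz":0.5,"wx":0,"wy":0,"wz":0},{"tx":0,"ty":0,"tz":1,"wx":0,"wy":0,"wz":0}])

```text
time_s: 6.5
ee_pos: [596.2, -158.9, 195.4]
ee_rot: [179.9, -0.2, 9.1]
force: [0.3, 0.5, 0.2]
gripper_width: 0.5
gripper_force: 0.0
```

```bash
python3 look.py a4; python3 -c "
from workcell import env;print(env.state()['ee_pos'])"
```

```text
6.6 local 55.768662330913024 -91.90187143042594 192.22516572841437 [ 0.2419899  -0.1408431  -0.29175172] 0.5852780487514159
[ 594.05661206 -157.59931952  192.22516573]
```

View pics/a4.png

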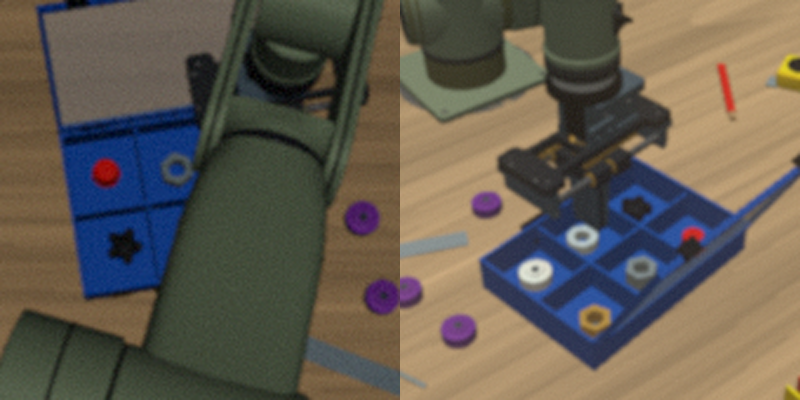

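The lid stays open leaning away, the pieces are undisturbed, and the hand is above the brass nut. I descend.

Emit:
move_arm(plan=[{"tx":0,"ty":0.1,"tz":1,"wx":0,"wy":0,"wz":0},{"tx":0,"ty":0,"tz":1.3,"wx":0,"wy":0,"wz":0},{"tx":0,"ty":0,"tz":1.3,"wx":0,"wy":0,"wz":0},{"tx":0,"ty":0,"tz":1.3,"wx":0,"wy":0,"wz":0},{"tx":0,"ty":0,"tz":1.3,"wx":0,"wy":0,"wz":0},{"tx":0,"ty":0,"tz":1.3,"wx":0,"wy":0,"wz":0},{"tx":0,"ty":0,"tz":1.2,"wx":0,"wy":0,"wz":0},{"tx":0,"ty":0,"tz":1,"wx":0,"wy":0,"wz":0},{"tx":0,"ty":0,"tz":1,"wx":0,"wy":0,"wz":0},{"tx":0,"ty":0,"tz":1,"wx":0,"wy":0,"wz":0},{"tx":0,"ty":0,"tz":1,"wx":0,"wy":0,"wz":0},{"tx":0,"ty":0,"tz":0.5,"wx":0,"wy":0,"wz":0}])

```text
time_s: 7.6
ee_pos: [594.4, -159.3, 61.2]
ee_rot: [-180.0, 0.1, 9.2]
force: [-0.5, 0.7, -0.6]
gripper_width: 0.7
gripper_force: 0.0
```

```bash
python3 look.py a5; python3 -c "
from workcell import env;print(env.state()['ee_pos'])"
```

```text
7.7 local 55.82471406260914 -93.73994550974011 61.569858047471115 [ 0.18238626 -1.05672008  0.11207532] 0.5879422342456758
[ 594.40637659 -159.40467902   61.56985805]
```

View pics/a5.png

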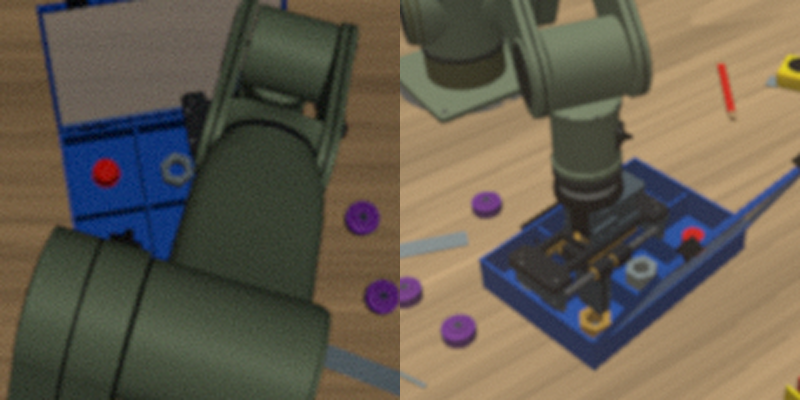

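The fingertips are about 15 mm above the middle of the brass nut (scene-composite (597,312)), lid still open. I hold there for just over three seconds.

Emit:
move_arm(plan=[{"tx":0,"ty":0,"tz":0.1,"wx":0,"wy":0,"wz":0},{"tx":0,"ty":0,"tz":0,"wx":0,"wy":0,"wz":0},{"tx":0,"ty":0,"tz":0,"wx":0,"wy":0,"wz":0},{"tx":0,"ty":0,"tz":0,"wx":0,"wy":0,"wz":0},{"tx":0,"ty":0,"tz":0,"wx":0,"wy":0,"wz":0},{"tx":0,"ty":0,"tz":0,"wx":0,"wy":0,"wz":0},{"tx":0,"ty":0,"tz":0,"wx":0,"wy":0,"wz":0},{"tx":0,"ty":0,"tz":0,"wx":0,"wy":0,"wz":0},{"tx":0,"ty":0,"tz":0,"wx":0,"wy":0,"wz":0},{"tx":0,"ty":0,"tz":0,"wx":0,"wy":0,"wz":0},{"tx":0,"ty":0,"tz":0,"wx":0,"wy":0,"wz":0},{"tx":0,"ty":0,"tz":0,"wx":0,"wy":0,"wz":0}])

```text
time_s: 8.7
ee_pos: [595.0, -159.6, 61.7]
ee_rot: [180.0, 0.0, 9.2]
force: [-0.1, -0.7, -0.4]
gripper_width: 0.5
gripper_force: 0.0
```

Emit:
move_arm(plan=[{"tx":0,"ty":0,"tz":0,"wx":0,"wy":0,"wz":0},{"tx":0,"ty":0,"tz":0,"wx":0,"wy":0,"wz":0},{"tx":0,"ty":0,"tz":0,"wx":0,"wy":0,"wz":0},{"tx":0,"ty":0,"tz":0,"wx":0,"wy":0,"wz":0},{"tx":0,"ty":0,"tz":0,"wx":0,"wy":0,"wz":0},{"tx":0,"ty":0,"tz":0,"wx":0,"wy":0,"wz":0},{"tx":0,"ty":0,"tz":0,"wx":0,"wy":0,"wz":0},{"tx":0,"ty":0,"tz":0,"wx":0,"wy":0,"wz":0},{"tx":0,"ty":0,"tz":0,"wx":0,"wy":0,"wz":0},{"tx":0,"ty":0,"tz":0,"wx":0,"wy":0,"wz":0},{"tx":0,"ty":0,"tz":0,"wx":0,"wy":0,"wz":0},{"tx":0,"ty":0,"tz":0,"wx":0,"wy":0,"wz":0}])

```text
time_s: 9.7
ee_pos: [595.0, -159.6, 61.8]
ee_rot: [180.0, -0.0, 9.2]
force: [-0.7, -0.2, 0.2]
gripper_width: 0.7
gripper_force: 0.0
```

Emit:
move_arm(plan=[{"tx":0,"ty":0,"tz":0,"wx":0,"wy":0,"wz":0},{"tx":0,"ty":0,"tz":0,"wx":0,"wy":0,"wz":0},{"tx":0,"ty":0,"tz":0,"wx":0,"wy":0,"wz":0},{"tx":0,"ty":0,"tz":0,"wx":0,"wy":0,"wz":0},{"tx":0,"ty":0,"tz":0,"wx":0,"wy":0,"wz":0},{"tx":0,"ty":0,"tz":0,"wx":0,"wy":0,"wz":0},{"tx":0,"ty":0,"tz":0,"wx":0,"wy":0,"wz":0},{"tx":0,"ty":0,"tz":0,"wx":0,"wy":0,"wz":0},{"tx":0,"ty":0,"tz":0,"wx":0,"wy":0,"wz":0},{"tx":0,"ty":0,"tz":0,"wx":0,"wy":0,"wz":0},{"tx":0,"ty":0,"tz":0,"wx":0,"wy":0,"wz":0},{"tx":0,"ty":0,"tz":0,"wx":0,"wy":0,"wz":0}])

```text
time_s: 10.7
ee_pos: [595.0, -159.6, 61.7]
ee_rot: [180.0, -0.0, 9.2]
force: [-0.4, -0.9, 0.3]
gripper_width: 0.4
gripper_force: 0.0
```

Emit:
move_arm(plan=[{"tx":0,"ty":0,"tz":0,"wx":0,"wy":0,"wz":0},{"tx":0,"ty":0,"tz":0,"wx":0,"wy":0,"wz":0},{"tx":0,"ty":0,"tz":0,"wx":0,"wy":0,"wz":0},{"tx":0,"ty":0,"tz":0,"wx":0,"wy":0,"wz":0},{"tx":0,"ty":0,"tz":0,"wx":0,"wy":0,"wz":0},{"tx":0,"ty":0,"tz":0,"wx":0,"wy":0,"wz":0}])

```text
time_s: 11.2
ee_pos: [595.0, -159.6, 61.7]
ee_rot: [180.0, -0.0, 9.2]
force: [-1.3, 1.4, 0.3]
gripper_width: 0.2
gripper_force: 0.0
```

Emit:
move_arm(plan=[{"tx":0,"ty":0,"tz":-0.5,"wx":0,"wy":0,"wz":0},{"tx":0,"ty":0,"tz":-1.3,"wx":0,"wy":0,"wz":0},{"tx":0,"ty":0,"tz":-1.5,"wx":0,"wy":0,"wz":0},{"tx":0,"ty":0,"tz":-1.5,"wx":0,"wy":0,"wz":0},{"tx":0,"ty":0,"tz":-1.5,"wx":0,"wy":0,"wz":0},{"tx":0,"ty":0,"tz":-1.5,"wx":0,"wy":0,"wz":0},{"tx":0,"ty":0,"tz":-1.5,"wx":0,"wy":0,"wz":0},{"tx":0,"ty":0,"tz":-1.5,"wx":0,"wy":0,"wz":0},{"tx":-0.5,"ty":0,"tz":-1.5,"wx":0,"wy":0,"wz":0},{"tx":-1,"ty":0,"tz":-1.5,"wx":0,"wy":0,"wz":0},{"tx":-1.5,"ty":0,"tz":-1,"wx":0,"wy":0,"wz":0},{"tx":-2,"ty":0,"tz":-1,"wx":0,"wy":0,"wz":0}])

```text
time_s: 12.2
ee_pos: [545.4, -167.6, 220.9]
ee_rot: [180.0, -0.1, 9.2]
force: [-0.6, -0.6, 0.4]
gripper_width: 0.1
gripper_force: 0.0
```

Emit:
move_arm(plan=[{"tx":-2,"ty":0.5,"tz":-0.5,"wx":0,"wy":0,"wz":0},{"tx":-2,"ty":1,"tz":-0.5,"wx":0,"wy":0,"wz":0},{"tx":-2,"ty":1.5,"tz":0,"wx":0,"wy":0,"wz":0},{"tx":-2,"ty":1.5,"tz":0,"wx":0,"wy":0,"wz":0},{"tx":-2,"ty":1.5,"tz":0,"wx":0,"wy":0,"wz":0},{"tx":-2,"ty":1.5,"tz":0,"wx":0,"wy":0,"wz":0},{"tx":-2,"ty":1.5,"tz":0,"wx":0,"wy":0,"wz":0},{"tx":-2,"ty":1.5,"tz":0,"wx":0,"wy":0,"wz":0},{"tx":-2,"ty":1.5,"tz":0,"wx":0,"wy":0,"wz":0},{"tx":-2,"ty":1.5,"tz":0,"wx":0,"wy":0,"wz":0},{"tx":-1,"ty":1,"tz":0,"wx":0,"wy":0,"wz":0},{"tx":-0.5,"ty":0.5,"tz":0,"wx":0,"wy":0,"wz":0}])

```text
time_s: 13.2
ee_pos: [355.5, -350.9, 230.3]
ee_rot: [180.0, 0.0, 9.0]
force: [0.9, 0.5, -0.4]
gripper_width: 0.7
gripper_force: 0.0
```

Emit:
move_arm(plan=[{"tx":0,"ty":0,"tz":0,"wx":0,"wy":0,"wz":0},{"tx":0,"ty":0,"tz":0,"wx":0,"wy":0,"wz":0},{"tx":0,"ty":0,"tz":0,"wx":0,"wy":0,"wz":0},{"tx":0,"ty":0,"tz":0,"wx":0,"wy":0,"wz":0}])

```text
time_s: 13.53
ee_pos: [357.8, -349.1, 229.8]
ee_rot: [-180.0, -0.0, 9.2]
force: [0.1, 0.3, 0.1]
gripper_width: 0.1
gripper_force: 0.0
```

```bash
python3 look.py a6
```

```text
13.6333 local -208.1786705826819 -243.22765199099968 229.76624542849203 [ 0.3934764  -0.00923355  0.11380513] 0.39653838509432965
```

View pics/a6.png

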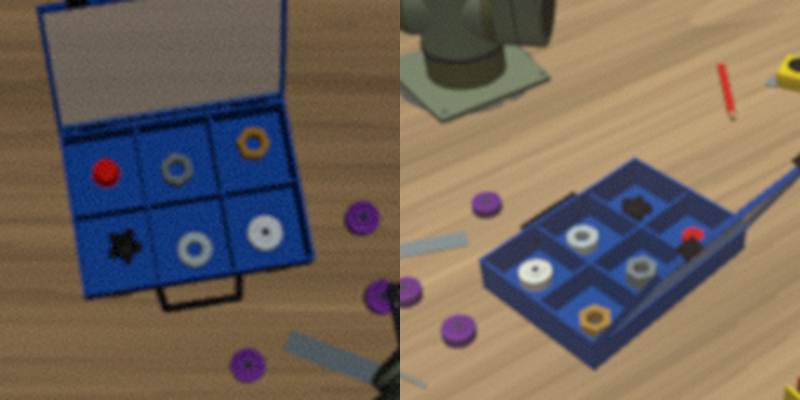

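The lid is open leaning away, the brass nut is unmoved at (253,143), all pieces are in place, and the hand is about 35 cm clear.

```bash
python3 -c "
from workcell import env;print(env.job_done())"
```

```text
the job is handed in; nothing more can be done
None
```

The lid stands open leaning away, I pointed about 15 mm above the brass nut for over three seconds, the hand is about 35 cm clear with nothing in the case moved, and the job is handed in at about 14 s.

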